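Lock the slicer's blade carriage by feel

ROBOT

A 7-joint arm with a two-finger parallel gripper is mounted at the origin on a cart in front of the work surface, level with it; the furniture and walls round the work are solid. World frame = base frame: x ahead of the robot, y to its left, z up, the work surface at z = 0. Lengths are in m, angles in rad, forces in N, time in s.
With the tool pointing down it reaches from about 0.425 to 0.95 m from the base axis. Payload 4.7 kg.
Tool frame: the origin (TCP) lies on the centre line of the jaws, within the pads' length; the fingertips stand robot.nose_length ahead of it and the grasp point (between the pads) lies 8 mm behind it (robot.nose_length is the distance from the TCP to the fingertips, in m); z points along the fingers, x is the direction in which the jaws open and shut, and the axes are right-handed (so a half turn about z gives the same grasp; the last joint's range is limited). The gripper opens to 85 mm and grips with 20 to 120 N. Pads are 22 mm wide; open, the fingers measure 114 mm over their backs; the gripper's body (76 mm by 85 mm) begins 54 mm behind the grasp point. The pads swing forward as they close: fully open they stand 13 mm farther back than shut.
Start: joints at [-1.223, 0.469, -0.049, 1.532, 0.024, 1.141, -0.082], TCP at [0.248, 0.628, 0.242] pointing down, gripper open.
Joint ranges: [-2.59, 2.59], [-0.33, 1.99], [-1.39, 1.29], [0.1, 2.45], [-1.04, 4.18], [0.21, 1.99], [-2.66, 2.66]. Speed limits (rad/s): [2.57, 2.57, 3.14, 3.14, 3.14, 3.14, 3.14].

INTERFACE

Orientations are given as [roll, pitch, yaw] about the fixed x, y, z axes, in that order (R = Rz(yaw) Ry(pitch) Rx(roll)).
In Python, from plant import robot gives the robot as it stands. Calls block until the motion is done:
- robot.goto(position, orientation): joint-space move of the TCP to a pose.
- robot.move_straight(position, vel=0.15, attitude=None, contact_N=None): straight line of the TCP; attitude=None keeps the orientation; vel is the mean speed in m/s. With contact_N (N) it stops when the force on the tool has changed by that much, and returns True; else False.
- robot.move_joints(angles): joint-space move.
- robot.grip(opening, strength=None): opening from 0.0 (shut) to 1.0 (fully open); strength is the grip in N (None keeps the last); returns when the fingers have stopped.
- robot.sleep(seconds).
- robot.inverse_kinematics(position, orientation): joint angles nearest the present ones, or None.
- robot.sense(): the state.
- robot.grab_frame(name): name is "scene" or "top" or "wrist"; returns a dict with "image" (420x560x3 uint8, red, green, blue), "range_z" (420x560 float32, m along the optical axis (not along the pixel's ray), 0 where there is no reading), "fx", "fy", "cx", "cy" (pixels), "R" (3x3) and "t" (3): a world point X has camera coordinates R X + t. Camera axes: x right, y down, z forward; pixel columns grow to the right and rows downward; lengths in m; the calibration is good to about 2 mm. A picture is of the moment at which its call begins.
A pose or a line that the arm cannot do raises robot.IKError and nothing moves.
- robot.close_job(): hands the job in, once; it reports no verdict.
The state is a dict: "t": time; "joint_pos": joint angles; "joint_velocities": joint speeds; "effort": joint torques, N m; "tcp_pos": TCP position; "tcp_rot": TCP orientation; "wrist_force": force on the tool from outside, world axes, zero at the start; "torque": the same for the moment, N m; "opening": opening from 0.0 (shut) to 1.0 (fully open).
Only numpy, scipy, OpenCV 4.12 (cv2) and the standard library are available. Lean on these libraries where they do the work, as an engineer would, in place of code of your own. Each camera call takes 0.05 s, during which the arm holds its last target. There are 200 camera calls.

TASK

The slicer is going to be washed, so lock its blade carriage first: take the locking pin out of its wooden stand, lower it upright through the slot on top of the slicer onto the hidden carriage, and feel along lightly until the tip finds the hole. Then push the pin fully home, collar down on the slicer's top, and let go of it. Be gentle with the pin on the slicer (under 25 N), and leave the other things on the worktop where they are.

Things in the scene. Friction and masses are not known exactly. Their poses are not given: they have to be found in the camera images.
- slicer: Closed white slicer housing with a steel top, fixed to the worktop, 90 (its x) x 250 (its y) x 100 mm high, crank on its +y end. Origin: centre of its underside; z up. Inside, the blade carriage stands wherever it was last left along y; it slides along y only against about 9 N. The pin fully home stands with its origin 100 mm above this origin.
- slicer_slot (a point): Centre of the straight slot in the flat top of the slicer, level with the top, axes as the slicer's. The slot goes through the 6 mm top plate and is 14 mm wide (x) and 90 mm long (y from -45 to +45 mm). Two light sprung black dust flaps close it from below and hide the inside; a pin pushed down swings them aside with well under 1 N.
- slicer_bar_level (a point): Fixed point 50 mm straight below the slot's centre, at the height of the flat upper face of the carriage's bar, which lies under the whole slot. In the bar is one through hole, 14 mm (y) by 16 mm (x), chamfered 1 mm, at x = 0, its centre anywhere from y = -32 to +32 mm, not visible. The bar is sprung: yields down from about 3 N, 0.7 N more per mm, hard stop after 8 mm. Over the hole it springs up round the tip.
- pin: Locking pin, upright in the stand at the start, about 0.12 kg. Origin: on the axis at the collar's underside; z up. Steel shaft 10 mm thick, 75 mm long below the collar, the last 4 mm tapering to a 6 mm tip; collar 26 mm across, 4 mm thick; above it a square black grip 16 x 16 mm, from 4 to 41 mm above the origin, sides square to the pin's x and y.
- pin_stand: Small wooden bridge, fixed, 66 x 66 x 80 mm high, with an 11.5 mm hole down through the middle of its top, in which the pin hangs by its collar. Origin: centre of its underside; z up.
- pepper_grinder: Pepper grinder, a bystander, 43 mm across, 112 mm high, black cap. Origin: centre of its underside.
- jar_oats: Low clip-top glass jar with a red seal, a bystander, 94 x 90 x 69 mm. Origin: centre of its underside.
- oil_bottle_old: Square bottle with a black cap, a bystander, 42 x 42 x 170 mm. Origin: centre of its underside.

How it is judged:
By the outcome, as a careful person would: the job done as asked, in the order asked, and still so for the second after the job is handed in, with the robot touching nothing.
It also fails if it takes over 64 s, if anything falls off the work surface, if the arm or the gripper's body presses on something with over 40 N, if the wrist force passes 120 N, or if a joint passes its speed limit or range.

## Working session

There is one attempt and no reset: what is moved stays moved. The work goes in short steps, each a Python script; the robot and the scene stay as the last script left them, time stands still between calls to the robot, and variables do not carry over. Pictures are saved under pics/ and viewed, about 8 in all and at most 12, crops included, and the job is handed in when it is done.

```bash
mkdir -p pics; ls
cat > h.py <<'E'
import numpy as np, cv2
from plant import robot
def grab(n,save=None):
    f=robot.grab_frame(n)
    if save: cv2.imwrite('pics/'+save,f['image'][:,:,::-1])
    return f
def pts(f):
    z=f['range_z'];v,u=np.indices(z.shape)
    c=np.stack([(u-f['cx'])/f['fx']*z,(v-f['cy'])/f['fy']*z,z],-1)
    return (c-f['t'])@f['R']
def ray(f,u,v,h):
    "pixel onto plane z=h"
    d=np.array([(u-f['cx'])/f['fx'],(v-f['cy'])/f['fy'],1])@f['R']; o=-f['R'].T@f['t']
    return o+d*(h-o[2])/d[2]
def proj(f,X):
    c=f['R']@np.asarray(X)+f['t']; return f['fx']*c[0]/c[2]+f['cx'],f['fy']*c[1]/c[2]+f['cy']
E
python3 - <<'E'
from h import *
import pickle
s=grab('scene','scene1.png');t=grab('top','top1.png')
pickle.dump((s,t),open('f.pkl','wb'))
cv2.imwrite('pics/both.png',cv2.resize(np.vstack([s['image'],t['image']])[:,:,::-1],None,fx=.7,fy=.7))
print(robot.sense(),robot.nose_length)
for f in(s,t):print(f['fx'],-f['R'].T@f['t'],f['R'][2])
E
```

```text
pics
{'t': 0.1, 'joint_pos': array([-1.22285645,  0.4693741 , -0.04857014,  1.53354052,  0.02410632,
        1.14099893, -0.08231576]), 'joint_velocities': array([ 0.00052868, -0.00227578,  0.00019439, -0.00279407, -0.00078398,
        0.00011626,  0.00078498]), 'effort': array([ 8.81142823e-04, -5.11513567e+01, -4.67467366e-02, -2.38390660e+01,
        1.08563335e-02,  4.37173439e-03,  1.52032277e-05]), 'tcp_pos': array([0.2482106 , 0.62718235, 0.24137166]), 'tcp_rot': array([3.14151660e+00, 1.73357443e-03, 1.19394940e+00]), 'wrist_force': array([ 0.11116681, -0.24287882,  0.6796842 ]), 'torque': array([-0.00489504,  0.02747584, -0.00503687]), 'opening': 0.9992487227531626} 0.011
539.5378134974671 [-0.34024408 -0.28904866  0.98453033] [ 0.7020106   0.15267059 -0.69560966]
427.35360746542733 [ 0.39884891 -0.0789287   1.12857842] [ 0.17978916  0.01614644 -0.98357265]
```

View pics/both.png

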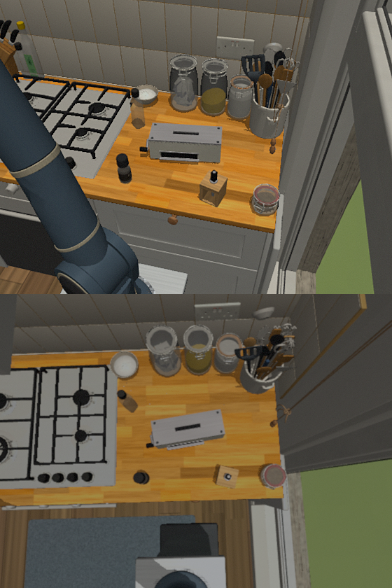

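The scene shows the slicer at centre (top image about col 268, row 193) with its crank to the left. The stand with the pin is at about (326, 260) and the grinder at about (201, 261). Next I'll measure.

Run:
```python
from h import *
import pickle
s,t=pickle.load(open('f.pkl','rb'))
for n,f in(('scene',s),('top',t)):
    P=pts(f);g=f['image'].max(2).astype(int);sat=g-f['image'].min(2)
    roi=(P[...,0]>.38)&(P[...,0]<.85)&(P[...,1]<.2)&(P[...,1]>-.45)&(f['range_z']>0)
    m=roi&(P[...,2]>.09)&(P[...,2]<.112)&(sat<40)
    k,l,st,c=cv2.connectedComponentsWithStats(m.astype(np.uint8))
    for i in range(1,k):
        if st[i,4]>150:
            q=P[l==i]; print(n,'top',st[i],q.mean(0),np.median(q[:,2]))
            hull=cv2.convexHull(np.argwhere(l==i)[:,::-1].astype(np.int32))
            w=np.array([ray(f,*p[0],np.median(q[:,2]))[:2] for p in hull],np.float32)
            print(cv2.minAreaRect(w))
            mask=np.zeros(g.shape,np.uint8);cv2.fillPoly(mask,[hull],1);mask=cv2.erode(mask,np.ones((5,5)))
            d=(mask>0)&(g<70)
            kk,ll,ss,cc=cv2.connectedComponentsWithStats(d.astype(np.uint8))
            for j in range(1,kk):
                if ss[j,4]>20:
                    w=np.array([ray(f,u,v,.1)[:2] for v,u in np.argwhere(ll==j)],np.float32)
                    print(' dark',ss[j],w.mean(0),cv2.minAreaRect(w))
    # black things
    d=roi&(g<60)
    k,l,st,c=cv2.connectedComponentsWithStats(d.astype(np.uint8))
    for i in range(1,k):
        if st[i,4]>15: print(n,'blk',st[i],c[i],np.median(P[l==i],0).round(4),P[l==i][:,2].max())
    # stand top
    m=roi&(abs(P[...,2]-.08)<.008)&(P[...,0]<.6)&(P[...,1]<-.1)
    k,l,st,c=cv2.connectedComponentsWithStats(m.astype(np.uint8))
    for i in range(1,k):
        if st[i,4]>50:
            q=P[l==i]; w=np.array([ray(f,u,v,.08)[:2] for v,u in np.argwhere(l==i)],np.float32)
            print(n,'stand',st[i],np.median(q[:,2]),cv2.minAreaRect(w))
cv2.imwrite('pics/c.png',np.hstack([cv2.resize(t['image'][120:320,180:400],None,fx=1.8,fy=1.8),cv2.resize(s['image'][150:310,150:400],None,fx=1.6,fy=2.25)])[:,:,::-1])
```

```text
scene top [243 124  34  13 213] [0.83215188 0.02803534 0.1010016 ] 0.10047595590577522
((0.8336066603660583, 0.03010045737028122), (0.051398664712905884, 0.09211540222167969), 6.50898551940918)
scene top [327 135  31  12 197] [ 0.8366799  -0.19975166  0.10073546] 0.10095401239954607
((0.8380873799324036, -0.199680358171463), (0.04468851909041405, 0.08075972646474838), 5.5189032554626465)
scene top [358 149  33  26 244] [ 0.75316933 -0.29230567  0.1016855 ] 0.10271206875398511
((0.7601579427719116, -0.2854435443878174), (0.11710476875305176, 0.04462894797325134), 56.503780364990234)
scene top [ 211  175  106   34 2785] [ 0.59750082 -0.04526701  0.09921102] 0.09963623639683869
((0.5968339443206787, -0.04461415112018585), (0.10148915648460388, 0.2495877891778946), 7.9876179695129395)
 dark [247 188  37   5  97] [ 0.60117644 -0.04425764] ((0.6012074947357178, -0.04446640983223915), (0.009945063851773739, 0.08797430992126465), 6.5869832038879395)
scene top [166 219  17  18 186] [0.42456333 0.12197386 0.1042805 ] 0.10670473590165458
((0.42648136615753174, 0.12270050495862961), (0.053433652
[... 4376 characters left out ...]
 [268.16883117 189.94805195] [ 0.6047 -0.0401  0.0937] 0.10063087287492416
top blk [209 213  11   7  52] [213.63461538 215.76923077] [0.5509 0.1025 0.0447] 0.04983156922875127
top blk [191 255  22  16 287] [201.63414634 262.36933798] [0.4325 0.1216 0.1103] 0.11609655505944615
top blk [322 257   6   8  21] [324.19047619 260.52380952] [ 0.4271 -0.1682  0.1191] 0.12312389478440354
top stand [406 188   6  39  67] 0.08004710149015584 ((0.552985429763794, -0.3831905424594879), (0.09495875984430313, 0.007054146844893694), 0.6235129237174988)
top stand [309 245  33  33 696] 0.08001220685682772 ((0.4266693592071533, -0.17345738410949707), (0.06642952561378479, 0.06549486517906189), 74.29285430908203)
```

View pics/c.png

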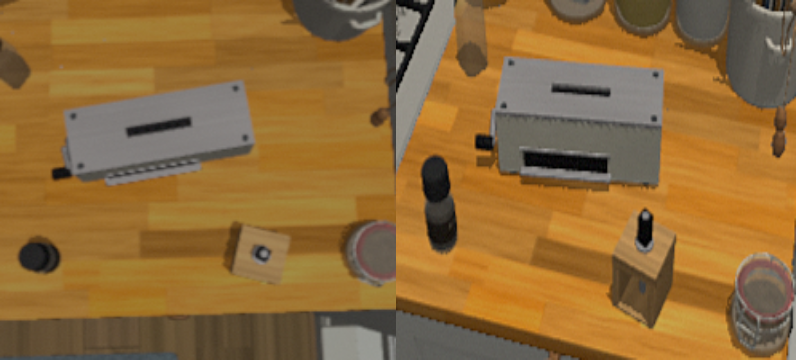

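The top crop shows the slicer with its slot, the crank on the left (+y end, so yaw is about +8°), and the pin in its stand. I'll move above the stand and look with the wrist camera.

Run:
```python
from h import *
import pickle
yaw=np.radians(-16)
try:
    robot.goto([0.426,-0.174,0.30],[np.pi,0,yaw])
except Exception as e: print(repr(e))
f=grab('wrist','w1.png'); pickle.dump(f,open('w1.pkl','wb'))
s=robot.sense();print(s['t'],s['tcp_pos'],s['tcp_rot'],s['joint_pos'],s['wrist_force'])
print(f['fx'],-f['R'].T@f['t'],f['R'][2])
print(proj(f,[.426,-.174,.121]),proj(f,[.426,-.174,.08]))
```

```text
3.0417 [ 0.42645544 -0.17330791  0.2999653 ] [ 3.14124098e+00  4.10287701e-05 -2.77656213e-01] [-0.66783992  0.04998578  1.02317213  1.98058592 -0.04667488  1.13539599
  0.09681886] [-0.47842233  0.25358904 -0.33382618]
350.155827622401 [ 0.44844771 -0.09881031  0.43080469] [-0.0838831  -0.29567344 -0.9515991 ]
(np.float64(275.6064948003169), np.float64(183.1341763974274)) (np.float64(275.7283486989785), np.float64(173.2666452602822))
```

View pics/w1.png

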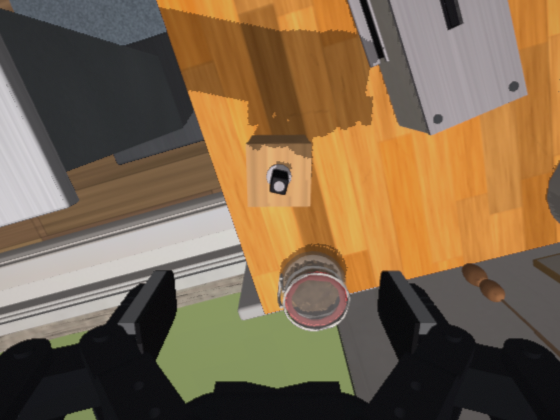

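The wrist image shows the grip at about (279, 182), turned a little relative to the stand. I'll take a closer look.

Run:
```python
from h import *
import pickle
robot.move_straight([0.428,-0.193,0.20],vel=.1)
f=grab('wrist'); pickle.dump(f,open('w2.pkl','wb'))
P=pts(f);im=f['image'];g=im.max(2)
print(robot.sense()['t'],proj(f,[.426,-.174,.121]))
m=(np.hypot(P[...,0]-.426,P[...,1]+.174)<.02)&(P[...,2]>.118)&(P[...,2]<.13)
q=P[m];print(m.sum(),np.median(q[:,2]))
k=np.argwhere(m)[:,::-1]
w=np.array([ray(f,u,v,np.median(q[:,2]))[:2] for u,v in k],np.float32);print('top',w.mean(0),cv2.minAreaRect(w))
m=(abs(P[...,2]-.08)<.004)&(np.hypot(P[...,0]-.426,P[...,1]+.174)<.06)
w=P[m][:,:2].astype(np.float32);print('stand',np.median(P[m][:,2]),cv2.minAreaRect(w))
m=(np.hypot(P[...,0]-.426,P[...,1]+.174)<.025)&(P[...,2]>.09)&(g<60)
w=P[m].astype(np.float32);print('grip',w.mean(0),w[:,2].min(),w[:,2].max(),cv2.minAreaRect(w[:,:2]))
u,v=map(int,proj(f,[.426,-.174,.11]))
cv2.imwrite('pics/w2c.png',cv2.resize(im[v-50:v+50,u-70:u+70],None,fx=5,fy=5,interpolation=2)[:,:,::-1]);print(u,v)
```

```text
4.2583 (np.float64(263.2784950269629), np.float64(193.45207438401619))
591 0.12040319624012791
top [ 0.4280408  -0.17649487] ((0.42807260155677795, -0.17645695805549622), (0.016009610146284103, 0.015774596482515335), 61.10310363769531)
stand 0.0792546991865149 ((0.42765089869499207, -0.17734552919864655), (0.0666925236582756, 0.06616229563951492), 74.42634582519531)Traceback (most recent call last):
  File "<stdin>", line 14, in <module>
cv2.error: OpenCV(4.12.0) /io/opencv/modules/imgproc/src/convhull.cpp:143: error: (-215:Assertion failed) total >= 0 && (depth == CV_32F || depth == CV_32S) in function 'convexHull'
```

Run:
```python
from h import *
y=np.radians(-29); p=[.428,-.176]
robot.grip(.6,80)
robot.goto(p+[.17],[np.pi,0,y])
print(robot.move_straight(p+[.101],vel=.06,contact_N=6))
s=robot.sense();print(s['t'],s['tcp_pos'],s['wrist_force'])
robot.grip(0.,80);s=robot.sense();print(s['t'],s['tcp_pos'],s['wrist_force'],s['opening'],s['opening']*85)
print(robot.move_straight(p+[.21],vel=.1))
s=robot.sense();print(s['t'],s['tcp_pos'],s['wrist_force'],s['opening'],s['joint_pos'])
```

```text
False
6.2833 [ 0.42826937 -0.17610869  0.1012975 ] [ 0.52167857 -0.04974402 -0.07635611]
6.7 [ 0.4281939 -0.1759552  0.1013647] [-1.7054216   0.91349225  6.18379255] 0.173069337156332 14.710893658288219
False
7.9417 [ 0.42759967 -0.17574096  0.20947838] [-0.99551349 -0.21357379 -1.26139431] 0.1713387046798685 [-0.6078151   0.2452764   1.07372841  2.09682944 -0.26610991  0.94424822
  0.10577767]
```

Pin held. Next I'll go above the slot and look from there.

Run:
```python
from h import *
import pickle
y=np.radians(8)
robot.move_straight([.428,-.176,.26],vel=.15)
robot.goto([.602,-.041,.26],[np.pi,0,y])
f=grab('wrist','w3.png'); pickle.dump(f,open('w3.pkl','wb'))
s=robot.sense();print(s['t'],s['tcp_pos'],s['tcp_rot'],s['wrist_force'],s['opening'],s['joint_pos'])
P=pts(f);g=f['image'].max(2)
print('tip',proj(f,s['tcp_pos']-[0,0,.096]),'slot c',proj(f,[.602,-.041,.1]))
n=P[...,:2]-[.602,-.041]
r=(abs(P[...,2]-.1)<.012)&(abs(n[...,0])<.07)&(abs(n[...,1])<.17)
print(np.median(P[r][:,2]),cv2.minAreaRect(P[r&(abs(P[...,2]-.1)<.004)][:,:2].astype(np.float32)))
```

```text
9.3583 [ 0.60058037 -0.0434977   0.25990852] [3.14095639e+00 1.15554572e-03 1.35126375e-01] [-0.30121643 -0.7791365  -1.28573097] 0.17089159006582955 [-0.63864735  0.43616016  0.88450117  1.72917644 -0.36475096  1.15201673
  0.48674924]
tip (np.float64(276.5391578789915), np.float64(212.15760513710302)) slot c (np.float64(278.787570180867), np.float64(185.28347598056493))
0.09915473227634189 ((0.6002917289733887, -0.023603513836860657), (0.09030913561582565, 0.20843206346035004), 7.9956865310668945)
```

View pics/w3.png

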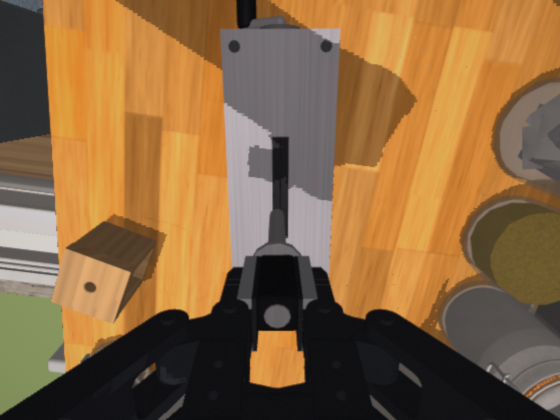

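The image shows the pin upright with its tip at about (277, 212), which matches the prediction. The slot's +y end is at about (280, 137) and the end screws are at (234, 46) and (326, 46).

Run:
```python
from h import *
import pickle
f=pickle.load(open('w3.pkl','rb'));P=pts(f);g=f['image'].max(2).astype(int)
d=((g<45)&(abs(np.indices(g.shape)[1]-281)<14)&(np.indices(g.shape)[0]>125)&(np.indices(g.shape)[0]<205)).astype(np.uint8)
w=np.array([ray(f,u,v,.1)[:2] for v,u in np.argwhere(d)],np.float32)
R=np.array([[np.cos(.1396),-np.sin(.1396)],[np.sin(.1396),np.cos(.1396)]])
c0=np.array([.602,-.041]); L=(w-c0)@R
print('slot in local: x',np.percentile(L[:,0],[2,50,98]),'ymax',np.percentile(L[:,1],99))
for b in range(0,50,10):
    s=L[(L[:,1]>b)&(L[:,1]<b+10)] if 0 else L[(L[:,1]*1000>b)&(L[:,1]*1000<b+10)]
    if len(s): print(b,s[:,0].min(),s[:,0].max())
for p in [(234,46),(326,46)]: print('screw',(ray(f,*p,.1)[:2]-c0)@R)
m=(abs(P[...,2]-.0995)<.006)
Q=(P[m][:,:2]-c0)@R;Q=Q[(abs(Q[:,0])<.06)&(abs(Q[:,1])<.15)]
print('yend',np.percentile(Q[:,1],99.8))
for b in(.02,.06,.1):
    s=Q[abs(Q[:,1]-b)<.01];print(b,s[:,0].min(),s[:,0].max())
```

```text
slot in local: x [-0.00483866  0.00104733  0.00692025] ymax 0.039969401781915374
0 -0.004927854284945057 0.007012477897400022
10 -0.004876241988625323 0.006957675878358435
20 -0.0048142394663480996 0.006903929657785966
30 -0.0047479825254857465 0.006846549191614958
screw [-0.03382751  0.10915097]
screw [0.03597867 0.1089073 ]
yend 0.12131593491173501
0.02 -0.044404245119595925 0.04584923509137049
0.06 -0.04433714464911731 0.045839339812618826
0.1 -0.04438712847503028 0.04579919043701238
```

```bash
cat >> h.py <<'E'
a=np.radians(8.0); C=np.array([.6035,-.0448])
def W(x,y,z): return np.r_[C+[x*np.cos(a)-y*np.sin(a),x*np.sin(a)+y*np.cos(a)],z]
def F():
    s=robot.sense(); f=s['wrist_force']; c,d=np.cos(a),np.sin(a)
    l=s['tcp_pos'][:2]-C
    return s['t'],np.array([c*f[0]+d*f[1],-d*f[0]+c*f[1],f[2]]),np.round(1000*np.r_[c*l[0]+d*l[1],-d*l[0]+c*l[1],s['tcp_pos'][2]],2)
E
python3 - <<'E'
from h import *
np.set_printoptions(precision=2,suppress=True)
robot.move_straight(W(0,-.036,.26),vel=.1,attitude=[np.pi,0,a])
robot.move_straight(W(0,-.036,.207),vel=.1); robot.sleep(.3);print(*F())
print(robot.move_straight(W(0,-.036,.156),vel=.05,contact_N=5)); robot.sleep(.2);print(*F())
print(robot.move_straight(W(0,-.036,.138),vel=.012,contact_N=2.5)); print(*F())
robot.sleep(.2);print(*F())
E
```

```text
10.8917 [ 0.69 -0.02 -1.05] [  0.23 -36.12 207.52]
False
12.2583 [ 0.47  0.06 -2.06] [  0.12 -35.97 156.19]
True
13.15 [0.73 0.06 2.03] [ -0.04 -35.97 145.6 ]
13.35 [1.26 0.33 2.34] [ -0.1  -35.92 145.49]
```

Contact came at the expected height (TCP 145.5 mm). Now a light sweep in 2 mm steps.

Run:
```python
from h import *
np.set_printoptions(precision=2,suppress=True)
z=.1438
robot.move_straight(W(0,-.036,z),vel=.02);t,f0,p=F();print(t,f0,p)
fz=[f0[2]]
y=-.036
while y<.0365:
    y+=.002; robot.move_straight(W(0,y,z),vel=.03); t,f,p=F(); print(t,f,p)
    if f[2]<np.median(fz)-2 or abs(f[1])>6: break
    fz.append(f[2])
    if t>40: break
robot.sleep(.2);print(*F())
```

```text
13.6 [ 0.35 -0.14  3.24] [  0.11 -36.04 143.85]
13.85 [ 0.21 -2.75  2.13] [  0.05 -35.   144.03]
14.1 [ 0.46 -3.58  3.4 ] [ -0.05 -32.53 143.89]
14.35 [-0.36 -3.9   3.14] [ -0.09 -29.88 143.76]
14.6 [-0.73 -3.68  4.07] [ -0.1  -27.72 143.73]
14.85 [-0.8  -2.88  2.97] [ -0.05 -25.71 143.74]
15.1 [ 0.45 -2.85  2.52] [  0.01 -23.7  143.77]
15.35 [-0.34 -3.27  3.93] [  0.03 -21.74 143.79]
15.6 [-0.43 -3.74  3.59] [  0.04 -19.74 143.77]
15.85 [-0.43 -3.39  3.28] [  0.05 -17.73 143.77]
16.1 [ 0.31 -3.28  3.66] [ -0.01 -15.73 143.75]
16.35 [ 0.13 -2.84  3.45] [  0.01 -13.72 143.78]
16.6 [ 0.66 -3.21  3.43] [  0.02 -11.73 143.77]
16.85 [-0.48 -2.86  3.58] [  0.    -9.75 143.77]
17.1 [ 0.55 -2.99  3.24] [ -0.02  -7.68 143.75]
17.35 [ 0.26  0.42 -2.25] [ -0.35  -4.26 143.19]
17.55 [-0.65  1.35 -1.18] [ -0.58  -4.23 142.85]
```

The Z force dropped near y = -5 mm, so the tip is in the hole. I'll find the hole's two walls gently, then centre.

Run:
```python
from h import *
np.set_printoptions(precision=2,suppress=True)
robot.move_straight(W(0,-.003,.1432),vel=.02);print(*F())
print(robot.move_straight(W(0,-.003,.139),vel=.015,contact_N=3.5));robot.sleep(.15);print(*F())
t,f0,p=F()
for sgn in(1,-1):
    y=-.003
    for i in range(6):
        y+=sgn*.0015; robot.move_straight(W(0,y,p[2]/1000),vel=.02); t,f,q=F(); print(t,f,q)
        if abs(f[1]-f0[1])>3.5 : break
    robot.move_straight(W(0,-.003,p[2]/1000),vel=.02)
```

```text
17.85 [ 0.33  0.   -2.  ] [ -0.22  -2.36 142.87]
False
18.4333 [-0.17 -0.02 -1.88] [ -0.11  -3.09 138.91]
18.6833 [ 0.72 -0.44 -1.43] [  0.05  -1.48 138.99]
18.9333 [ 0.1  -0.45 -1.29] [  0.09   0.17 138.99]
19.1833 [ 0.79 -1.22 -0.78] [  0.04   1.11 139.04]
19.4333 [ 0.18 -4.28 -2.04] [  0.01   1.81 139.07]
20.1333 [ 0.19  2.04 -1.74] [  0.01  -3.88 138.74]
20.3833 [ 0.29  4.16 -1.33] [  0.05  -4.65 138.71]
```

Walls touch at about +0.9 and -3.7 mm, so the centre is about -1.4 mm. Pushing home now.

Run:
```python
from h import *
import pickle
np.set_printoptions(precision=2,suppress=True)
Y=-.0014
robot.move_straight(W(0,Y,.139),vel=.02);print(*F())
print(robot.move_straight(W(0,Y,.1255),vel=.025,contact_N=6));print(*F())
print(robot.move_straight(W(0,Y,.1165),vel=.01,contact_N=5));print(*F());robot.sleep(.3);print(*F())
f=grab('wrist','w4.png');pickle.dump(f,open('w4.pkl','wb'))
```

```text
20.9333 [ 0.2  -0.88 -0.64] [ -0.02  -2.24 139.21]
False
21.625 [-0.12 -0.63 -1.21] [ -0.19  -1.27 125.27]
True
22.1667 [-0.53  0.61  5.26] [  0.2   -1.52 121.41]
22.4667 [0.49 0.32 5.08] [  0.2   -1.58 121.42]
```

View pics/w4.png

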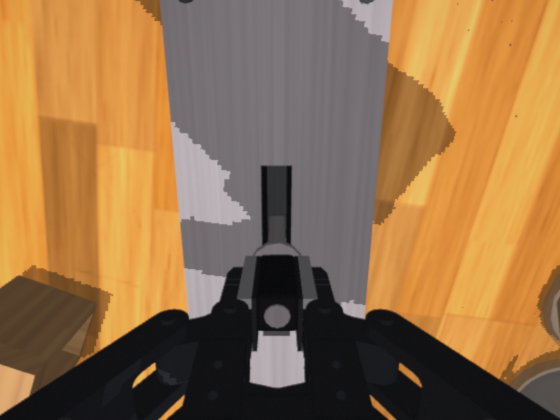

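The collar appears down on the steel top at TCP 121.4 mm, as expected. I'll press a touch more to seat it, release, retreat and check.

Run:
```python
from h import *
import pickle
np.set_printoptions(precision=2,suppress=True)
Y=-.0015
print(robot.move_straight(W(.0002,Y,.1195),vel=.01,contact_N=5));print(*F())
p=robot.sense()['tcp_pos']
robot.grip(.5,20);robot.sleep(.2);print(*F())
robot.move_straight(W(0,Y,.16),vel=.06)
robot.move_straight(W(0,Y-.03,.27),vel=.15);robot.sleep(.3);print(*F())
f=grab('wrist','w5.png');s=grab('scene');t=grab('top');pickle.dump((f,s,t),open('w5.pkl','wb'))
P=pts(f);n=np.hypot(P[...,0]-C[0],P[...,1]-C[1])
m=(n<.03)&(P[...,2]>.13)&(P[...,2]<.16)
h=np.median(P[m][:,2]);w=np.array([ray(f,u,v,h)[:2] for v,u in np.argwhere(m)],np.float32)
print('grip top z',h,cv2.minAreaRect(w),W(0,Y,0))
m=(n<.03)&(P[...,2]>.1015)&(P[...,2]<.11);print('collar z',np.median(P[m][:,2]),m.sum())
m=(n<.06)&(n>.03)&(abs(P[...,2]-.1)<.006);print('top z',np.median(P[m][:,2]))
cv2.imwrite('pics/fin.png',np.hstack([cv2.resize(f['image'],(400,300)),cv2.resize(s['image'][150:310,150:400],(400,300))])[:,:,::-1])
```

```text
True
22.725 [-0.8  -0.4   4.73] [  0.25  -1.6  121.45]
23.3083 [-0.74 -0.8   0.  ] [ -0.21  -1.34 120.75]
25.3167 [0.62 0.19 0.69] [ -0.17 -31.22 269.4 ]
grip top z 0.1401352609844111 ((0.6040387153625488, -0.04712161421775818), (0.015123388729989529, 0.01664501056075096), 8.101062774658203) [ 0.6  -0.05  0.  ]
collar z 0.10328284172994784 253
top z 0.09920106524059452
```

View pics/fin.png

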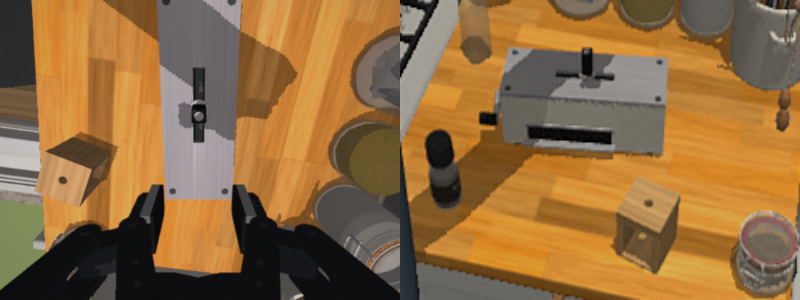

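The pin stands upright in the slot. Its collar top is 4 mm and its grip top 41 mm above the plate, so it is fully home. The stand is empty and the other things have not moved. Handing in.

```bash
python3 -c "
from h import *
robot.close_job(); print(robot.sense()['t'])"
```

```text
the job is handed in; nothing more can be done
the job is handed in; nothing more can be done
```

The pin is fully home in the slicer's carriage hole, and I let go of it and handed the job in.

- **What I did:** I took the pin from its stand and lowered it through the slot until it touched the carriage bar. I then felt along in 2 mm steps under about 5 N. The tip dropped in near y = -5 mm. I touched both walls of the hole gently and centred at about y = -1.4 mm, then pushed the pin down. Pin forces in the readings stayed under about 8 N. The arm was clear of everything at about 25 s.
- **Last checks:** The wrist camera's depth puts the collar top 4.1 mm and the grip top 41 mm above the slicer's top. Both match a seated, upright pin. In the final scene picture the stand is empty and the bystanders look where they were; I compared them by eye only.
- **Disagreements:** The cameras differed by 3–5 mm in y on where the slicer and stand are, so I used the close wrist-camera values. The wrist force zero drifted by 1–2 N between poses, so I judged contacts by changes in force.

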